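Snap the lever-arch file shut

TASK

Two lever-arch boards lie on the desk with their levers standing open. Close the one that holds the stack of index cards: push its lever over its high point and down, away from the cards, until it snaps shut and lies flat. Leave the lever of the empty board standing open.

Things in the scene. Friction and masses are not known exactly. Their poses are not given: they have to be found in the camera images.
- full_lever (a joint): Lever on the board that carries a 15 mm high stack of white index cards. Rad: 0 = standing 83 degrees above horizontal; 1.45 = closed, flat. Starts open, at rest near 0.12. A spring resists closing, most (about 0.6 N m) near 0.6; high point at 1.05; from about 1.15 it snaps shut on its own and stays. Let go between 0.25 and 0.95 it springs back open.
- full_pivot (a point): Centre of that lever's pivot pin, 20 mm above the desk. x axis: level, towards the cards; y: along the pin; z: up. At joint value q the lever runs from the pin along (-cos(1.45-q), 0, sin(1.45-q)); it is a steel strip 16 mm wide, 3 mm thick, its last part (54 to 74 mm from the pin) a black thumb pad 24 mm wide, 8 mm thick. Push on the side facing the cards.
- empty_lever (a joint): The same lever on the other, identical board, which carries no cards; same values. To be left open. Each board is 230 x 160 mm, its top 6 mm above the desk, its middle 30 mm from its pivot along +x, and stands firm on rubber feet.
- empty_pivot (a point): Centre of the pivot pin of the empty board's lever; axes as for full_pivot. On each board, from its pivot, posts (tops 35 mm above the desk) stand at x +58, y +-40 mm; wire arches at y +-40 mm, hinged at x +18 mm, close onto them with the lever, staying under 70 mm. To the right of the boards a monitor pole 0.5 m high stands at 0.38 m ahead, 0.25 m right of the robot: keep clear.

How it is judged:
By the outcome, as a careful person would: the job done as asked, in the order asked, and still so for the second after the job is handed in, with the robot touching nothing.
It also fails if it takes over 32 s, if anything falls off the work surface, if the arm or the gripper's body presses on something with over 40 N, if the wrist force passes 120 N, or if a joint passes its speed limit or range.

ROBOT

A 6-joint arm with a two-finger parallel gripper is mounted at the origin on the work surface; the furniture and walls round the work are solid. World frame = base frame: x ahead of the robot, y to its left, z up, the work surface at z = 0. Lengths are in m, angles in rad, forces in N, time in s.
With the tool pointing down it reaches from about 0.35 to 0.775 m from the base axis. Payload 7.3 kg.
Tool frame: the origin (TCP) lies on the centre line of the jaws, within the pads' length; the fingertips stand ahead of it and the grasp point (between the pads) lies 11 mm behind it (robot.nose_length is the z of the fingertips in the tool frame, in m); z points along the fingers, y is the line along which they close (so a half turn about z gives the same grasp; the last joint's range is limited). The gripper opens to 92 mm and grips with 3 to 60 N. Pads are 19 mm wide; open, the fingers measure 130 mm over their backs; the gripper's body (75 mm by 190 mm) begins 47 mm behind the grasp point.
Start: joints at [-1.387, 0.342, 1.524, -0, 1.275, -0.146], TCP at [0.17, -0.497, 0.235] pointing down, gripper open.
Joint ranges: [-2.53, 2.53], [-0.77, 2.02], [0.04, 2.7], [-1, 4.14], [0.28, 2.66], [-3.11, 3.11]. Speed limits (rad/s): [2.57, 2.57, 3.14, 3.14, 3.14, 3.14].

INTERFACE

Orientations are given as [roll, pitch, yaw] about the fixed x, y, z axes, in that order (R = Rz(yaw) Ry(pitch) Rx(roll)).
In Python, from cell import robot, cams gives the robot as it stands. The module is installed in compiled form; this text tells all that it offers.
- The arm moves only by the tool carry_out, never from a script. Its argument "deltas" is a list of rows, each a list of 7 numbers: the shift along the tool's x, y, z in cm, then the turn, a rotation vector about the tool's x, y, z in rad, then the opening, from 0 (shut) to 1 (fully open). A call has exactly 8 rows; each row shifts and turns the commanded pose from where the row before left it, along the tool's axes as they then stand; what a row does not reach is not made up. A row lasts 1/12 s, in which the tool goes at most 41.7 mm and 7.16 degrees, less where a joint would pass 70% of its speed; a pose out of reach is approached as far as the arm can. A call is refused whole if a number of a shift passes 4.17 or a number of a turn 0.125, either way. A call with a gripper value outside its range is refused whole. The fingers move at their own pace and stop on an object; "force" is the grip in N (left out, the last holds). Time passes only in rows, so rows that do not move let the fingers close, or fill a call up. It gives the time, the measured TCP pose, the force, the opening and the grip force at its end, in the units of the state.
- robot.observe(): the state, without advancing time (a new reading comes with each control period).
- cams.read_camera(name): name is "scene" or "top" or "wrist"; returns a dict with "image" (480x640x3 uint8, blue, green, red), "depth" (480x640 float32, m along the optical axis (not along the pixel's ray), 0 where there is no reading), "fx", "fy", "cx", "cy" (pixels), "D" ([k1, k2, p1, p2, k3] as OpenCV has them; the pictures are not rectified), "world_to_cam" (4x4, takes a point from world to camera coordinates). Camera axes: x right, y up, looking along -z (the intrinsics and any distortion apply to the point x, -y, -z); pixel columns grow to the right and rows downward; lengths in m; the calibration is good to about 2 mm. A picture is of the moment at which its call begins.
- robot.hand_in(): hands the job in; it is judged then, once.
The state is a dict: "time": time; "qpos": joint angles; "qvel": joint speeds; "joint_efforts": joint torques, N m; "tool_pos": TCP position; "tool_rot": TCP orientation; "contact_force": force on the tool from outside, world axes, zero at the start; "torque": the same for the moment, N m; "opening": finger opening in m; "grip_force": force on a finger pad.
Only numpy, scipy, OpenCV 4.12 (cv2) and the standard library are available. Lean on these libraries where they do the work, as an engineer would, in place of code of your own. Each camera call takes 0.05 s, during which the arm holds its last target. There are 200 camera calls.

## Working session

There is one attempt and no reset: what is moved stays moved. The work goes in short steps, Python scripts to look and compute and a tool call to move; the robot and the scene stay as the last step left them, time stands still between calls to the robot, and variables do not carry over. Pictures are saved under pics/ and viewed, at most 10 in all, crops included, and the job is handed in when it is done.

Besides the shell and the picture viewer there is one more tool, called after "Request:" by a JSON object that holds its "fn" and its "kwargs". carry_out: Moves the arm, as the interface text tells. Its arguments: {"type":"object","properties":{"deltas":{"type":"array","items":{"type":"array","items":{"type":"number"}}},"force":{"type":"number"}},"required":["deltas"]}

```bash
mkdir -p pics; python3 - <<'E'
from cell import robot,cams
import cv2,numpy as np
for n in ("top","scene"):
    c=cams.read_camera(n); cv2.imwrite(f"pics/{n}.png",c["image"]); np.savez(f"{n}.npz",**c)
    print(n,c["fx"],c["cx"],c["cy"],c["D"],np.round(c["world_to_cam"],3).tolist())
print(robot.observe(), robot.nose_length)
E
```

```text
top 551.778202294403 322.953380382809 226.83196061901214 [-0.0595221  0.         0.         0.         0.       ] [[0.02, -1.0, 0.009, 0.083], [0.995, 0.021, 0.097, -0.502], [-0.097, 0.007, 0.995, -0.966], [0.0, 0.0, 0.0, 1.0]]
scene 459.26942800562443 318.0552806100043 238.8531641375535 [-0.04708003  0.          0.          0.          0.        ] [[-0.712, -0.702, -0.008, 0.423], [0.435, -0.449, 0.781, -0.243], [-0.552, 0.552, 0.625, -0.65], [0.0, 0.0, 0.0, 1.0]]
{'time': 0.1, 'qpos': array([-1.38700048e+00,  3.42627782e-01,  1.52488541e+00,  2.05766374e-05,
        1.27541634e+00, -1.46004037e-01]), 'qvel': array([ 0.00111145,  0.00043491, -0.00424774,  0.0012559 ,  0.00048329,
       -0.00044431]), 'joint_efforts': array([ 1.69217004e-03, -4.32003415e+01, -2.44695014e+01,  7.19408761e-02,
        5.26176731e-02, -5.01894726e-05]), 'tool_pos': array([ 0.16998522, -0.49635958,  0.23414017]), 'tool_rot': array([-3.14027286e+00, -2.13964730e-04,  3.29793738e-01]), 'contact_force': array([ 0.19903378, -0.08552964,  0.01891339]), 'torque': array([-0.0090886 , -0.02877888, -0.05393862]), 'grip_force': 0.0, 'opening': 0.09145570371994151} 0.008
```

View pics/top.png

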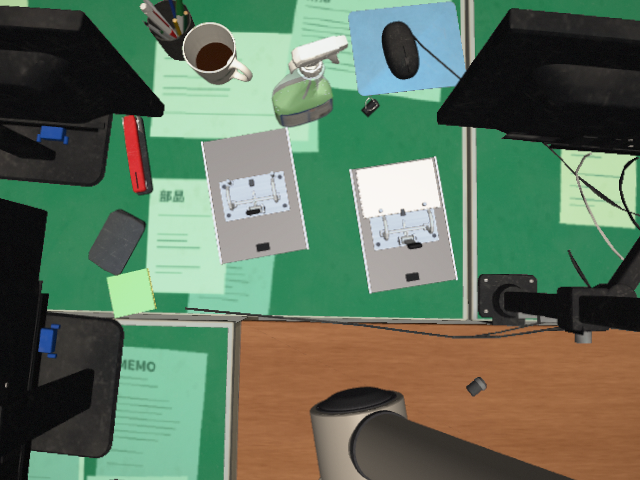

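View pics/scene.png

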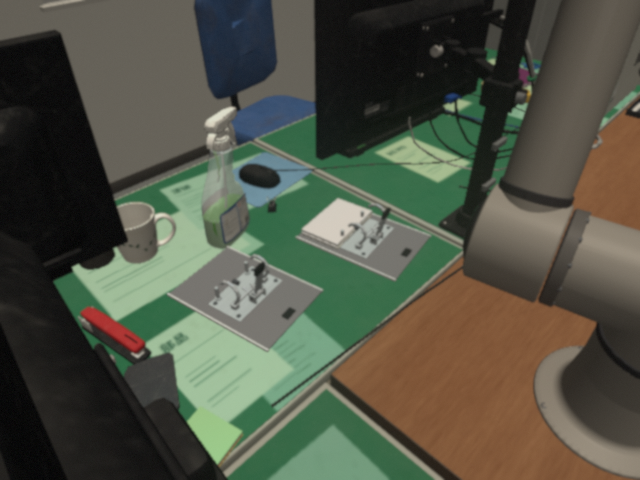

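The card board is the right one: corners in top view at about (350,170), (436,157), (457,279) and (370,292), with the lever pad near (411,244). The empty board is on the left, and the pole base is at about (505,295).

```bash
cat > h.py <<'E'
import numpy as np,cv2
def rays(c,px):
    K=np.array([[c["fx"],0,c["cx"]],[0,c["fy"],c["cy"]],[0,0,1.]])
    u=cv2.undistortPoints(np.array(px,float).reshape(-1,1,2),K,np.array(c["D"],float))[:,0]
    M=np.array(c["world_to_cam"]);R=M[:3,:3]
    return -R.T@M[:3,3], np.c_[u[:,0],-u[:,1],-np.ones(len(u))]@R
def onz(c,px,z):
    o,d=rays(c,px); return o+d*((z-o[2])/d[:,2])[:,None]
def cloud(c):
    v,u=np.mgrid[:480,:640]; o,d=rays(c,np.c_[u.ravel(),v.ravel()]); return (o+d*c["depth"].ravel()[:,None]).reshape(480,640,3)
E
python3 - <<'E'
from h import *
c=dict(np.load("top.npz")); im=c["image"]; hsv=cv2.cvtColor(im,cv2.COLOR_BGR2HSV)
m=((hsv[...,1]<70)&(hsv[...,2]>90)).astype(np.uint8)
m[:,:335]=0;m[:,462:]=0;m[:140]=0;m[300:]=0
m=cv2.morphologyEx(m,cv2.MORPH_CLOSE,np.ones((15,15)))
ct=max(cv2.findContours(m,0,2)[0],key=cv2.contourArea)
P=onz(c,ct[:,0],0.006)
(ce,sz,_)=r=cv2.minAreaRect((P[:,:2]*1000).astype(np.float32)); b=cv2.boxPoints(r)
print(r,b)
e=[b[1]-b[0],b[2]-b[1]]; l=max(e,key=np.linalg.norm); l=l/np.linalg.norm(l); l*=np.sign(l[0])
yaw=np.arctan2(l[1],l[0]); print("yaw",yaw,"pivot",np.array(ce)-30*l)
W=cloud(c); 
# pad: black pixels near (411,244)
p=(hsv[...,2]<60); p[:232]=0;p[256:]=0;p[:,:395]=0;p[:,430:]=0
Q=W[p]; R=np.array([[np.cos(yaw),np.sin(yaw)],[-np.sin(yaw),np.cos(yaw)]])
piv=(np.array(ce)-30*l)/1000
L=np.c_[(Q[:,:2]-piv)@R.T,Q[:,2]]*1000
print("pad local, z>60:",p.sum(),np.round(np.percentile(L[L[:,2]>60],[5,50,95],axis=0)))
# obstacles
for n in("top","scene"):
    W=cloud(dict(np.load(n+".npz"))).reshape(-1,3); rr=np.hypot(W[:,0],W[:,1])
    for a in range(-70,30,10):
        az=np.degrees(np.arctan2(W[:,1],W[:,0])); s=W[(abs(az-a)<5)&(rr<.9)&(rr>.2)&(W[:,2]>.12)]
        if len(s)>10: q=np.hypot(s[:,0],s[:,1]); print(n,a,len(s),"r",np.round(np.percentile(q,[2,50,98]),2),"z",np.round(np.percentile(s[:,2],[2,98]),2))
E
```

```text
((511.50665283203125, -52.83531188964844), (231.08033752441406, 164.885009765625), 10.014863967895508) [[ 383.38995     8.258133]
 [ 412.06403  -154.11447 ]
 [ 639.62335  -113.92876 ]
 [ 610.9493     48.443848]]
yaw 0.17479233 pivot [481.96377182 -58.05242062]
pad local, z>60: 73 [[-19.  -8.  81.]
 [-15.   2.  90.]
 [-11.  11.  93.]]
top -40 1078 r [0.41 0.51 0.56] z [0.29 0.32]
top -30 6520 r [0.42 0.45 0.73] z [0.13 0.45]
top -20 11142 r [0.26 0.68 0.71] z [0.18 0.56]
top -10 12698 r [0.24 0.68 0.7 ] z [0.14 0.54]
top 0 3677 r [0.21 0.23 0.25] z [0.23 0.48]
top 10 6222 r [0.2  0.42 0.75] z [0.13 1.01]
top 20 1645 r [0.2  0.24 0.89] z [0.14 0.29]
scene -70 15 r [0.58 0.6  0.61] z [0.29 0.3 ]
scene -60 87 r [0.86 0.87 0.89] z [0.14 0.21]
scene -50 448 r [0.84 0.87 0.89] z [0.17 0.34]
scene -40 3645 r [0.42 0.78 0.85] z [0.15 0.38]
scene -30 9959 r [0.41 0.6  0.75] z [0.14 0.44]
scene -20 5687 r [0.66 0.67 0.71] z [0.13 0.4 ]
scene -10 6552 r [0.24 0.68 0.69] z [0.13 0.49]
scene 0 3639 r [0.2  0.22 0.24] z [0.36 0.5 ]
scene 10 4790 r [0.2  0.24 0.75] z [0.12 0.39]
scene 20 1905 r [0.2  0.23 0.25] z [0.18 0.3 ]
```

Request:
{"fn": "carry_out", "kwargs": {"deltas": [[0, -1.3, -3.9, 0, 0, 0.02, 0], [0, -1.3, -3.9, 0, 0, 0.02, 0], [0, -1.3, -3.9, 0, 0, 0.02, 0], [0, -1.3, -3.9, 0, 0, 0.02, 0], [0, -1.3, -3.9, 0, 0, 0.02, 0], [0, -1.3, -3.9, 0, 0, 0.02, 0], [0, -1.3, -3.9, 0, 0, 0.02, 0], [0, -1.3, -3.9, 0, 0, 0.02, 0]], "force": 20}}

```text
time: 0.77
tool_pos: [0.1431, -0.395, 0.5485]
tool_rot: [-3.142, 0.0, 0.169]
contact_force: [0.5, -1.2, 0.5]
opening: 0.043
grip_force: 0.0
```

Request:
{"fn": "carry_out", "kwargs": {"deltas": [[2.4, -2.4, -0.2, 0, 0, 0, 0], [2.4, -2.4, -0.2, 0, 0, 0, 0], [2.4, -2.4, 0, 0, 0, 0, 0], [2.4, -2.4, 0, 0, 0, 0, 0], [2.4, -2.4, 0, 0, 0, 0, 0], [2.4, -2.4, 0, 0, 0, 0, 0], [2.4, -2.4, 0, 0, 0, 0, 0], [2.4, -2.4, 0, 0, 0, 0, 0]]}}

```text
time: 1.43
tool_pos: [0.3006, -0.173, 0.5506]
tool_rot: [-3.142, 0.0, 0.169]
contact_force: [0.2, -0.3, -0.6]
opening: 0.0005
grip_force: 0.0
```

Request:
{"fn": "carry_out", "kwargs": {"deltas": [[3.6, -1.4, 0, 0, 0, 0, 0], [3.6, -1.4, 0, 0, 0, 0, 0], [3.6, -1.4, 0, 0, 0, 0, 0], [3.6, -1.4, 0, 0, 0, 0, 0], [3.5, -1.4, 1.5, 0, 0, 0, 0], [3.5, -1.3, 1.5, 0, 0, 0, 0], [0, 0, 4, 0, 0, 0, 0], [0, 0, 4, 0, 0, 0, 0]]}}

```text
time: 2.1
tool_pos: [0.4993, -0.0555, 0.4384]
tool_rot: [3.141, -0.001, 0.173]
contact_force: [0.2, -0.7, -0.7]
opening: 0.0004
grip_force: 0.0
```

Request:
{"fn": "carry_out", "kwargs": {"deltas": [[0, 0, 4, 0, 0, 0, 0], [0, 0, 4, 0, 0, 0, 0], [0, 0, 4, 0, 0, 0, 0], [0, 0, 4, 0, 0, 0, 0], [0, 0, 4, 0, 0, 0, 0], [0, 0, 0, 0, 0, 0, 0], [0, 0, 0, 0, 0, 0, 0], [0, 0, 0, 0, 0, 0, 0]]}}

```text
time: 2.77
tool_pos: [0.4984, -0.057, 0.243]
tool_rot: [3.14, -0.003, 0.17]
contact_force: [-0.2, 0.2, 1.5]
opening: 0.0007
grip_force: 0.0
```

```bash
python3 - <<'E'
from h import *
from cell import robot,cams
c=cams.read_camera("wrist"); cv2.imwrite("pics/w1.png",c["image"]); np.savez("w1.npz",**c)
s=robot.observe();print(s["tool_pos"],s["tool_rot"],s["time"])
E
```

```text
[ 0.49868609 -0.05711032  0.24354359] [ 3.13941248 -0.00449     0.16977232] 2.8167
```

View pics/w1.png

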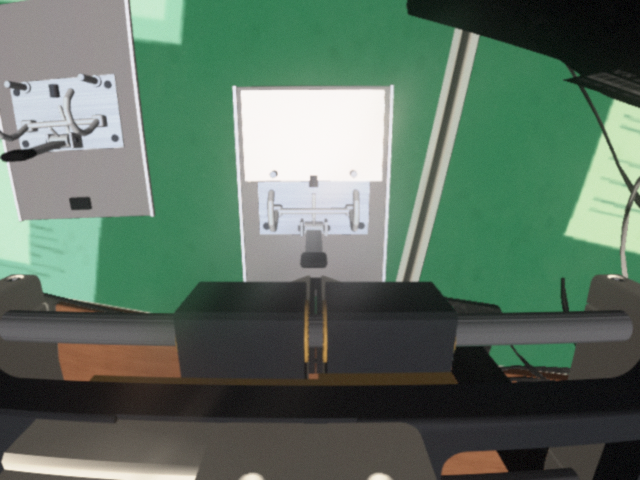

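The wrist view shows the card board square to the tool. Its pad is at (314,260), its pivot at about (314,225), and the closed fingertips are centred at (316,285). I'll check the pivot position by ray.

```bash
python3 - <<'E'
from h import *
c=dict(np.load("w1.npz"));W=cloud(c)
print(onz(c,[[314,226],[300,226],[328,226]],.02))
pad=onz(c,[[314,252],[314,267]],.088);print(pad)
y=.172;R=np.array([[np.cos(y),np.sin(y)],[-np.sin(y),np.cos(y)]])
for u in (308,314,320):print(np.round(W[220:270:6,u]@np.eye(3),3).tolist())
print((pad[:,:2]-[.482,-.058])@R.T)
E
```

```text
[[ 0.48493142 -0.05777062  0.02      ]
 [ 0.48241647 -0.04305767  0.02      ]
 [ 0.48744964 -0.07248259  0.02      ]]
[[ 0.47691396 -0.05934158  0.088     ]
 [ 0.4630017  -0.06170937  0.088     ]]
[[0.488, -0.051, 0.008], [0.485, -0.051, 0.027], [0.481, -0.052, 0.033], [0.478, -0.053, 0.046], [0.475, -0.054, 0.057], [0.472, -0.054, 0.069], [0.471, -0.055, 0.084], [0.468, -0.055, 0.093], [0.432, -0.06, 0.006]]
[[0.495, -0.056, 0.036], [0.487, -0.058, 0.027], [0.482, -0.058, 0.034], [0.479, -0.059, 0.046], [0.476, -0.059, 0.058], [0.473, -0.06, 0.069], [0.472, -0.06, 0.084], [0.469, -0.061, 0.092], [0.434, -0.066, 0.007]]
[[0.49, -0.064, 0.008], [0.488, -0.064, 0.027], [0.483, -0.064, 0.033], [0.48, -0.065, 0.047], [0.477, -0.065, 0.058], [0.474, -0.066, 0.069], [0.473, -0.065, 0.085], [0.47, -0.066, 0.093], [0.435, -0.073, 0.007]]
[[-0.0052406  -0.00045129]
 [-0.01935284 -0.00040302]]
```

Request:
{"fn": "carry_out", "kwargs": {"deltas": [[0, 0, 3.5, 0, 0, 0, 0], [0, 0, 3.5, 0, 0, 0, 0], [0, 0, 3.5, 0, 0, 0, 0], [0, 0, 3, 0, 0, 0, 0], [0, 0, 1.9, 0, 0, 0, 0], [0, 0, 0, 0, 0, 0, 0], [-0.5, 0, 0, 0, 0, 0, 0], [-0.5, 0, 0, 0, 0, 0, 0]]}}

```text
time: 3.48
tool_pos: [0.4889, -0.059, 0.0891]
tool_rot: [3.139, -0.004, 0.17]
contact_force: [-1.0, -0.2, -0.5]
opening: 0.0003
grip_force: 0.0
```

Request:
{"fn": "carry_out", "kwargs": {"deltas": [[-0.6, 0, 0, 0, 0, 0, 0], [-0.4, 0, 0.1, 0, 0, 0, 0], [-0.4, 0, 0.1, 0, 0, 0, 0], [-0.55, 0, 0.25, 0, 0, 0, 0], [-0.55, 0, 0.25, 0, 0, 0, 0], [-0.5, 0, 0.35, 0, 0, 0, 0], [-0.5, 0, 0.35, 0, 0, 0, 0], [0, 0, 0, 0, 0, 0, 0]]}}

```text
time: 4.15
tool_pos: [0.454, -0.065, 0.0743]
tool_rot: [3.139, -0.005, 0.17]
contact_force: [3.9, -0.3, 6.6]
opening: 0.0005
grip_force: 3.6
```

Request:
{"fn": "carry_out", "kwargs": {"deltas": [[-0.45, 0, 0.45, 0, 0, 0, 0], [-0.45, 0, 0.45, 0, 0, 0, 0], [-0.3, 0, 0.5, 0, 0, 0, 0], [-0.3, 0, 0.5, 0, 0, 0, 0], [-0.2, 0, 0.45, 0, 0, 0, 0], [-0.2, 0, 0.45, 0, 0, 0, 0], [-0.1, 0, 0.4, 0, 0, 0, 0], [-0.1, 0, 0.4, 0, 0, 0, 0]]}}

```text
time: 4.82
tool_pos: [0.4315, -0.0677, 0.0362]
tool_rot: [-3.141, 0.001, 0.17]
contact_force: [-0.6, 0.8, 0.1]
opening: 0.0002
grip_force: 0.0
```

Request:
{"fn": "carry_out", "kwargs": {"deltas": [[0, 0, -2, 0, 0, 0, 0], [0, 0, -3, 0, 0, 0, 0], [0, 0, -3, 0, 0, 0, 0], [0, 0, -3, 0, 0, 0, 0], [0, 0, -3, 0, 0, 0, 0], [0, 0, -3, 0, 0, 0, 0], [0, 0, -2, 0, 0, 0, 0], [0, 0, 0, 0, 0, 0, 0]]}}

```text
time: 5.48
tool_pos: [0.4339, -0.0684, 0.2304]
tool_rot: [3.138, -0.007, 0.17]
contact_force: [0.4, -0.4, 0.9]
opening: 0.0006
grip_force: 0.0
```

```bash
python3 - <<'E'
from h import *
from cell import robot,cams
c=cams.read_camera("wrist"); s=cams.read_camera("scene")
cv2.imwrite("pics/e.png",np.hstack([cv2.resize(c["image"],(400,300)),cv2.resize(s["image"][180:360,150:450],(400,300))]))
print(robot.observe()["tool_pos"])
E
```

```text
[ 0.43194715 -0.06774365  0.22658057]
```

View pics/e.png

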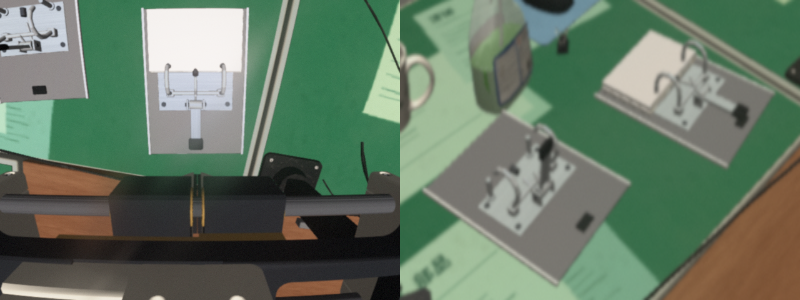

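The card board's lever now lies flat, with its pad at (195,145) in the left half and (740,115) in the right half, and its arches are closed. The empty board's lever is still standing at (545,150), and the arm is clear.

```bash
python3 -c "
from cell import robot
print(robot.hand_in())"
```

```text
the job is handed in; nothing more can be done
None
```

I closed the lever on the card board: it snapped shut and lies flat. The empty board's lever still stands open, the arm is clear of everything, and the job was handed in at about 5.6 s.

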